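# Post the case tally in the egg packing room

### The job

A case of eggs has been packed: take the large tally plate (the one that is both full width and full height) out of the rack and post it upright through the slot in the lid of the tally box, pushing it past the stiff flap under the slot until it has dropped right inside. Leave the short tally and the narrow tally standing where they are in the rack.

Things in the scene. Friction and masses are not known exactly. Their poses are not given: they have to be found in the camera images.
- large_mid (a point): Centre of the large tally: loose plain plywood plate, 8 mm thick (x), 60 mm wide (y), 110 mm tall (z, up), 50 g. It stands upright in the long groove of a dark steel rack, in line with the other two tallies, 90 mm apart in any order. Groove floor 12 mm, groove walls 30 mm above the table; the plate's top edge is at 122 mm. Grasp its upper part from above, fingers closing along x.
- short_mid (a point): Centre of the short tally: loose plywood plate, 8 mm thick (x), 60 mm wide (y) but only 70 mm tall (z), standing in the same groove. To be left there.
- narrow_mid (a point): Centre of the narrow tally: loose plywood plate, 8 mm thick (x), only 32 mm wide (y), 110 mm tall (z), standing in the same groove. To be left there.
- slot (a point): Slot centre, at the lid's top face, of the fixed grey box (150 x 130 x 150 mm high). z up. Slot 26 mm wide (x), 80 long (y); lips flare to 46 x 100 mm, 10 mm above. Hollow below, to 6 mm over the table. A flap 11 mm below, hinged along y, swings down with its tip 43 mm below; it needs a 2-4 N push, more than a tally weighs, then stays open. A tally 50 mm or more in drops when let go.
Not all that is in view belongs to the job. What is shaped like the part that bears large_mid but blue or green is not meant.

How it is judged:
At the end, for the whole second after the job is handed in: The large tally lies or stands at rest inside the tally box, wholly below the slot (its centre at least 75 mm below the lid's top face), and the short and narrow tallies still stand in the rack, within 30 mm of where they were and within 17 degrees of upright (z of large_mid in the frame of slot between -0.15 and -0.075 m and x of large_mid in the frame of slot between -0.075 and 0.075 m and y of large_mid in the frame of slot between -0.065 and 0.065 m and linear speed of large below 0.05 m/s and distance of each of short_mid, narrow_mid from where it was at the start of the episode below 0.03 m and angle between each of short_mid, narrow_mid's own z axis and vertical below 0.3 rad); the robot touches nothing.
It fails at once if the short or the narrow tally is taken out of the rack or knocked over (distance of any of short_mid, narrow_mid from where it was at the start of the episode above 0.03 m or angle between any of short_mid, narrow_mid's own z axis and vertical above 0.5 rad).
It also fails if it takes over 42 s, if anything falls off the work surface, if the arm or the gripper's body presses on something with over 40 N, if the wrist force passes 120 N, or if a joint passes its speed limit or range.

### The arm

A 7-joint arm with a two-finger parallel gripper is mounted at the origin on the work surface. World frame = base frame: x ahead of the robot, y to its left, z up, the work surface at z = 0. Lengths are in m, angles in rad, forces in N, time in s.
With the tool pointing down it reaches from about 0.4 to 0.925 m from the base axis. Payload 5.6 kg.
Tool frame: the origin (TCP) lies at the very end of the fingers, on their centre line; the grasp point (between the pads) lies bot.pinch_z behind it (bot.pinch_z is the distance from the TCP to the grasp point, in m); z points along the fingers, y is the direction in which the jaws open and shut (so a half turn about z gives the same grasp; the last joint's range is limited). The gripper opens to 85 mm and grips with 20 to 120 N. Pads are 22 mm wide; open, the fingers measure 114 mm over their backs; the gripper's body (76 mm by 85 mm) begins 54 mm behind the grasp point. The pads swing forward as they close: fully open they stand 13 mm farther back than shut.
Start: joints at [1.226, 0.468, -0.012, 1.603, 0.006, 1.071, -0.056], TCP at [0.193, -0.621, 0.231] pointing down, gripper open.
Joint ranges: [-2.53, 2.53], [-0.31, 2.02], [-1.57, 1.55], [0.28, 2.44], [-1.29, 4.43], [0.15, 1.84], [-2.92, 2.92]. Speed limits (rad/s): [2.57, 2.57, 3.14, 3.14, 3.14, 3.14, 3.14].

### API

Orientations are given as a unit quaternion [w, x, y, z].
In Python, from plant import bot gives the robot as it stands.
- The arm moves only by the shell command python3 -m crank 'ROWS' [OPENING] [FORCE]. ROWS is JSON, one flat list of numbers, 6 for each row, row after row: the shift along the tool's x, y, z in mm, then the turn, a rotation vector about the tool's x, y, z in degrees. In form: [x, y, z, wx, wy, wz, x, y, z, wx, wy, wz, ...]. A call has 1 to 8 rows; each row is the pose to reach, as a shift and turn from the pose commanded when the call began, along the tool's axes at that moment; what a row does not reach only later rows make up. A row lasts 1/10 s, in which the tool goes at most 50 mm and 8.59 degrees, less where a joint would pass 70% of its speed; a pose out of reach is approached as far as the arm can. A call with a gripper value outside its range is refused whole. OPENING is the closure in counts, from 0 (fully open) to 255 (shut), set as the call begins (- or left out, the last holds). The fingers move at their own pace and stop on an object; FORCE is the grip in N (left out, the last holds). Time passes only in rows, so rows that repeat a pose let the fingers close. It gives the time, the measured TCP pose, the force and the opening at its end, in the units of the state.
- bot.get_state(): the state, without advancing time (a new reading comes with each control period).
- bot.camera(name): name is "side" or "top" or "wrist"; returns a dict with "color" (480x640x3 uint8, blue, green, red), "mtx" (3x3 intrinsics, pixels), "view" (4x4, takes a point from world to camera coordinates). Camera axes: x right, y down, z forward; pixel columns grow to the right and rows downward; lengths in m; the calibration is good to about 2 mm. A picture is of the moment at which its call begins. There is no depth.
- bot.close_job(): hands the job in, once; it reports no verdict.
The state is a dict: "t": time; "qpos": joint angles; "joint_vel": joint speeds; "tau": joint torques, N m; "ee_pos": TCP position; "tcp_rot": TCP orientation; "contact_force": force on the tool from outside, world axes, zero at the start; "wrist_torque": the same for the moment, N m; "width": finger opening in m.
Only numpy, scipy, OpenCV 4.12 (cv2) and the standard library are available. Lean on these libraries where they do the work, as an engineer would, in place of code of your own. Each camera call takes 0.05 s, during which the arm holds its last target.

## Working session

There is one attempt and no reset: what is moved stays moved. The work goes in short steps, Python scripts to look and compute and a shell command to move; the robot and the scene stay as the last step left them, time stands still between calls to the robot, and variables do not carry over. Pictures are saved under pics/ and viewed, and the job is handed in when it is done.

```bash
ls; mkdir -p pics; cat > h.py <<'E'
import numpy as np, cv2
from plant import bot
E
python3 - <<'E'
from h import *
s=bot.get_state()
for k,v in s.items(): print(k,np.round(v,4))
print(bot.pinch_z)
for n in ["side","top","wrist"]:
    c=bot.camera(n); cv2.imwrite(f"pics/{n}0.png",c["color"])
    np.savez(f"pics/{n}0.npz",mtx=c["mtx"],view=c["view"]); 
    R=c["view"][:3,:3]; print(n,c["mtx"][0,0],-R.T@c["view"][:3,3])
E
```

```text
pics
t 0.0
qpos [ 1.226   0.4684 -0.0116  1.6037  0.006   1.0714 -0.0563]
joint_vel [ 0.0003  0.0013  0.0011  0.0005 -0.0002 -0.0005 -0.0003]
tau [ 2.00000e-04 -5.32377e+01  2.23000e-02 -2.51306e+01  1.16000e-02
  7.70000e-03  0.00000e+00]
ee_pos [ 0.1929 -0.6201  0.2303]
tcp_rot [-9.000e-04  9.886e-01  1.503e-01 -2.000e-04]
contact_force [ 0.3497  0.1511 -1.1068]
wrist_torque [0.0059 0.0294 0.0414]
width 0.0853
0.0187
side 486.04771000455884 [0.22482923 0.37998613 0.69096515]
top 571.9826969309586 [ 0.48388771 -0.02204011  1.03426823]
wrist 338.4388138294268 [ 0.26127845 -0.59930242  0.3735163 ]
```

View pics/top0.png

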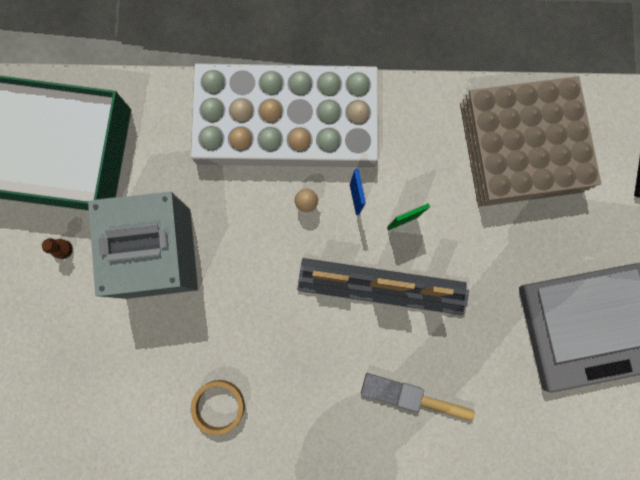

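View pics/side0.png

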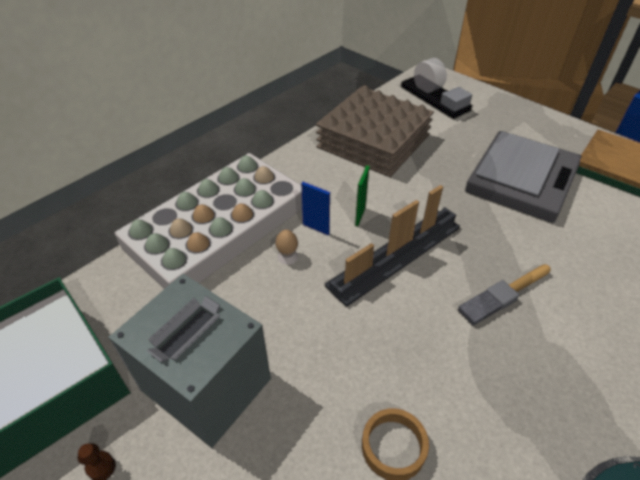

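View pics/wrist0.png

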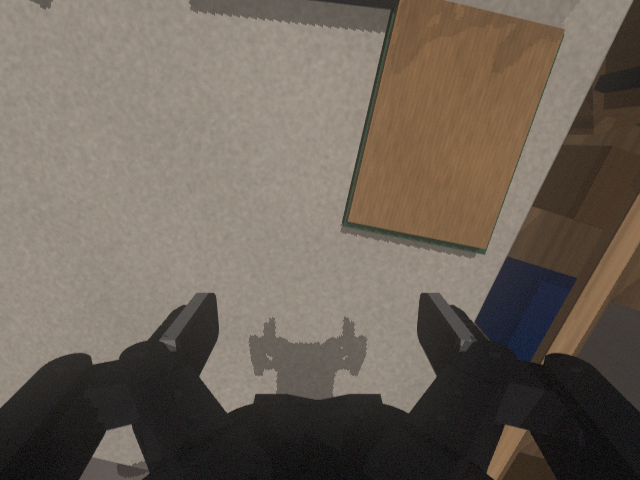

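Top view: the rack runs from (300,275) to (466,300), with plywood tallies at about (330,277), (395,285) and (437,291). The blue plate (357,192) and green plate (408,216) are decoys. In the side view the rack tallies are at (359,262) short, (403,228) wide and tall, and (432,208) tall but narrow. The middle one fits, so I'll check it in enlarged crops.

```bash
python3 - <<'E'
import cv2,numpy as np
a=cv2.imread('pics/top0.png')[250:325,290:480]; b=cv2.imread('pics/side0.png')[170:310,310:480]; c=cv2.imread('pics/top0.png')[180:310,80:210]
cv2.imwrite('pics/c1.png',cv2.resize(a,None,fx=4,fy=4,interpolation=cv2.INTER_CUBIC))
cv2.imwrite('pics/c2.png',cv2.resize(b,None,fx=4,fy=4,interpolation=cv2.INTER_CUBIC))
cv2.imwrite('pics/c3.png',cv2.resize(c,None,fx=4,fy=4,interpolation=cv2.INTER_CUBIC))
E
```

```text
(no output)
```

View pics/c1.png

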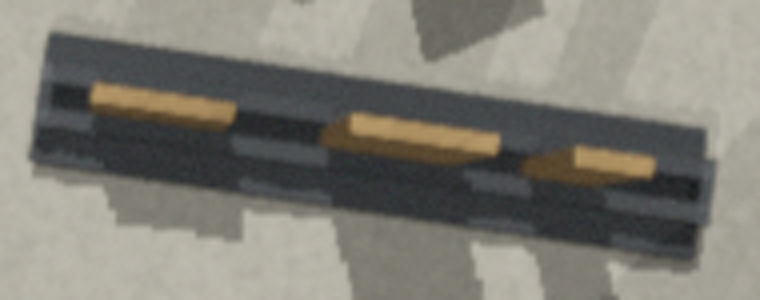

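View pics/c2.png

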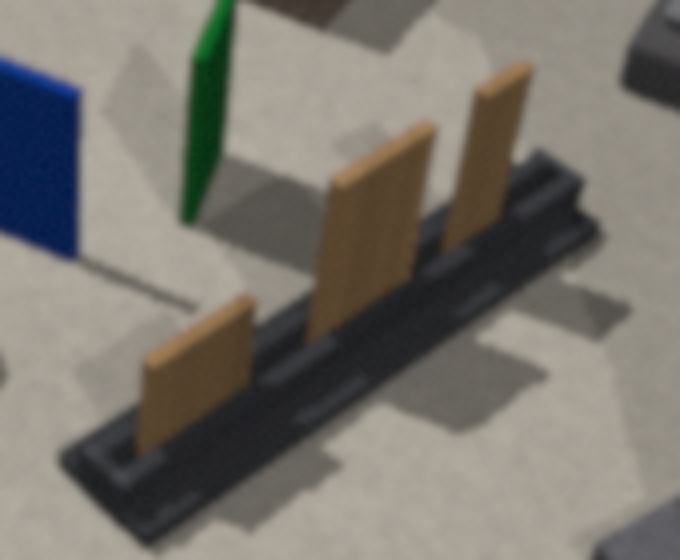

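View pics/c3.png

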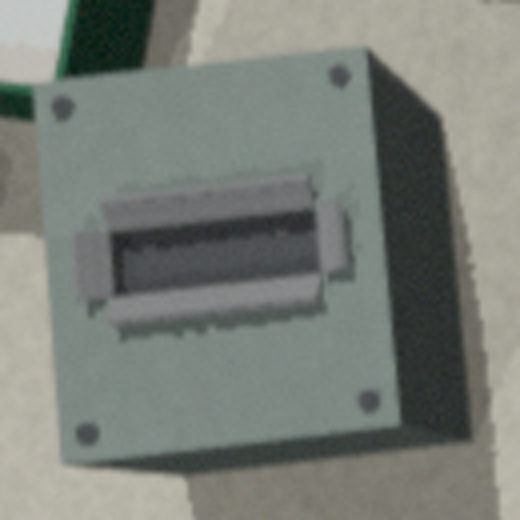

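The middle plate is the only one that is both full width and full height: short is left, narrow is right. Next I'll work out the positions.

```bash
cat >> h.py <<'E'
def ray(n,px,z,tag='0'):
    d=np.load(f"pics/{n}{tag}.npz"); M,V=d['mtx'],d['view']; R=V[:3,:3]; o=-R.T@V[:3,3]
    px=np.atleast_2d(px).astype(float); r=np.c_[px,np.ones(len(px))]@np.linalg.inv(M).T@R
    return o+r*((z-o[2])/r[:,2])[:,None]
def crop(p,x0,y0,f=4): return (np.array(p,float)+.5)/f-.5+[x0,y0]
E
python3 - <<'E'
from h import *
np.set_printoptions(precision=4,suppress=True)
def rep(n,P):
    print(n,P.mean(0),'\n',P[:,:2].tolist() and P[:,:2], 'edges',np.linalg.norm(P-np.roll(P,-1,0),axis=1),'ang long',np.degrees(np.arctan2(*(P[1]-P[0])[[1,0]])))
rep('large top',ray('top',crop([(350,113),(500,133),(498,154),(352,135)],290,250),.122))
rep('large side',ray('side',crop([(331,181),(426,120),(437,128),(338,187)],310,170),.122))
rep('short',ray('top',crop([(92,84),(236,104),(234,123),(92,104)],290,250),.082))
rep('narrow',ray('top',crop([(576,146),(655,157),(653,178),(575,166)],290,250),.122))
rep('lid',ray('top',crop([(33,87),(368,48),(402,428),(65,464)],80,180),.150))
rep('screws',ray('top',crop([(63,107),(340,75),(369,401),(88,433)],80,180),.150))
rep('slot hole z150',ray('top',crop([(112,229),(314,209),(320,275),(115,297)],80,180),.150))
rep('lips z160',ray('top',crop([(102,203),(310,175),(325,305),(118,327)],80,180),.160))
b=cv2.imread('pics/side0.png')[270:450,100:280]
cv2.imwrite('pics/c4.png',cv2.resize(b,None,fx=4,fy=4,interpolation=cv2.INTER_CUBIC)[:600])
E
```

```text
large top [ 0.5365 -0.1663  0.122 ] 
 [[ 0.5444 -0.1364]
 [ 0.5371 -0.1964]
 [ 0.5287 -0.1955]
 [ 0.5356 -0.1371]] edges [0.0605 0.0084 0.0588 0.0088] ang long -96.95088845550384
large side [ 0.5342 -0.1647  0.122 ] 
 [[ 0.5404 -0.1358]
 [ 0.5335 -0.1946]
 [ 0.527  -0.1937]
 [ 0.5361 -0.1349]] edges [0.0593 0.0066 0.0595 0.0045] ang long -96.72712294023769
short [ 0.55   -0.0635  0.082 ] 
 [[ 0.5579 -0.0336]
 [ 0.5503 -0.0938]
 [ 0.5424 -0.093 ]
 [ 0.5496 -0.0337]] edges [0.0606 0.008  0.0597 0.0083] ang long -97.26390790707195
narrow [ 0.5261 -0.2422  0.122 ] 
 [[ 0.5322 -0.2268]
 [ 0.5282 -0.2584]
 [ 0.5198 -0.2574]
 [ 0.5243 -0.2262]] edges [0.0319 0.0084 0.0315 0.008 ] ang long -97.28391327161685
lid [0.5919 0.2447 0.15  ] 
 [[0.6571 0.3196]
 [0.6744 0.1899]
 [0.5257 0.1707]
 [0.5105 0.2987]] edges [0.1309 0.1499 0.1289 0.148 ] ang long -82.39616572211554
screws [0.5928 0.2456 0.15  ] 
 [[0.6493 0.3075]
 [0.6634 0.2004]
 [0.5359 0.1838]
 [0.5224 0.2906]] edges [0.1081 0.1286 0.1077 0.128 ] ang long -82.4668543386357
slot hole z150 [0.5928 0.2455 0.15  ] 
 [[0.6015 0.2858]
 [0.6103 0.2082]
 [0.5845 0.2047]
 [0.575  0.2832]] edges [0.0782 0.026  0.0791 0.0266] ang long -83.52403214523531
lips z160 [0.5916 0.243  0.16  ] 
 [[0.6102 0.2867]
 [0.6221 0.2077]
 [0.5718 0.1997]
 [0.5625 0.278 ]] edges [0.0799 0.0509 0.0788 0.0485] ang long -81.4388835541152
```

View pics/c4.png

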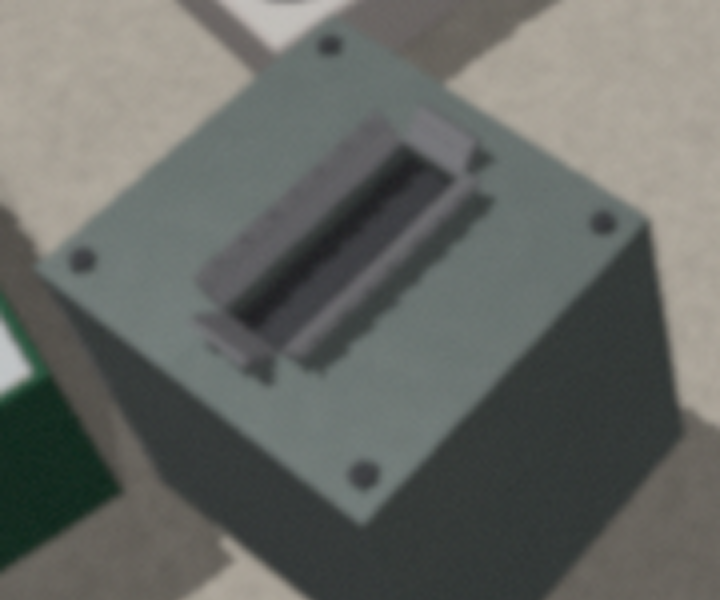

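```bash
cat >> h.py <<'E'
from scipy.spatial.transform import Rotation as Ro
def rel(target,yaw,label=''):
    """yaw: world heading (deg) of tool y (mod 180), tool down"""
    s=bot.get_state(); q=np.array(s['tcp_rot']); R=Ro.from_quat(q[[1,2,3,0]])
    d=R.inv().apply(np.array(target)-s['ee_pos'])*1e3
    best=None
    for y in (yaw,yaw+180):
        a=np.radians(y); ty=np.array([np.cos(a),np.sin(a),0]); tz=np.array([0,0,-1.]); tx=np.cross(ty,tz)
        w=(R.inv()*Ro.from_matrix(np.c_[tx,ty,tz])).as_rotvec(degrees=True)
        if best is None or np.linalg.norm(w)<np.linalg.norm(best): best=w
    print(label,'shift mm',np.round(d,1),'rot deg',np.round(best,2))
E
python3 - <<'E'
from h import *
P=ray('side',crop([(330,45),(603,222),(364,474),(82,261)],100,270),.150); print(P.mean(0),P)
e=P[3]-P[0]; print(np.degrees(np.arctan2(e[1],e[0])), [np.linalg.norm(P[i]-P[i-1]) for i in range(4)])
rel([.5357,-.1657,.21],-7.1)
E
```

```text
[0.59002083 0.24542334 0.15      ] [[0.66044188 0.2002929  0.15      ]
 [0.53420435 0.18336663 0.15      ]
 [0.51957913 0.29021158 0.15      ]
 [0.64585794 0.30782223 0.15      ]]
97.72375561469565 [np.float64(0.10851381908674669), np.float64(0.12736723691438304), np.float64(0.10784127217384808), np.float64(0.1275008823578592)]
 shift mm [ 462.3 -332.2   20.9] rot deg [-7.000e-02 -4.000e-02 -6.561e+01]
```

```bash
python3 -m crank '[30,-21,0,0,0,-4, 65,-47,0,0,0,-9, 105,-75,0,0,0,-15, 145,-104,0,0,0,-21, 185,-133,0,0,0,-27, 225,-162,0,0,0,-33, 260,-187,0,0,0,-38, 290,-208,0,0,0,-42]' 0 40; python3 -c "
from h import *
rel([.5357,-.1657,.21],-7.1)"
```

```text
t: 0.95
ee_pos: [0.4095, -0.3334, 0.2313]
tcp_rot: [-0.0, 0.868, 0.497, 0.0]
contact_force: [0.1, 0.1, 0.2]
width: 0.0857
 shift mm [208.5  23.9  21.4] rot deg [ 0.000e+00 -2.000e-02 -2.332e+01]
```

```bash
python3 -m crank '[35,4,4,0,0,-4, 75,9,8,0,0,-9, 115,13,12,0,0,-14, 155,18,16,0,0,-19, 190,22,20,0,0,-23, 206,24,21,0,0,-23.3, 206,24,21,0,0,-23.3, 206,24,21,0,0,-23.3]'; python3 -c "
from h import *
rel([.5357,-.1657,.21],-7.1)
for n in ['wrist','top']:
    c=bot.camera(n); cv2.imwrite(f'pics/{n}1.png',c['color']); np.savez(f'pics/{n}1.npz',mtx=c['mtx'],view=c['view'])"
```

```text
t: 1.75
ee_pos: [0.5333, -0.1723, 0.21]
tcp_rot: [-0.0, 0.752, 0.659, -0.001]
contact_force: [-0.8, -0.3, 0.2]
width: 0.0852
 shift mm [6.9 1.5 0. ] rot deg [-0.06  0.06 -0.43]
```

View pics/wrist1.png

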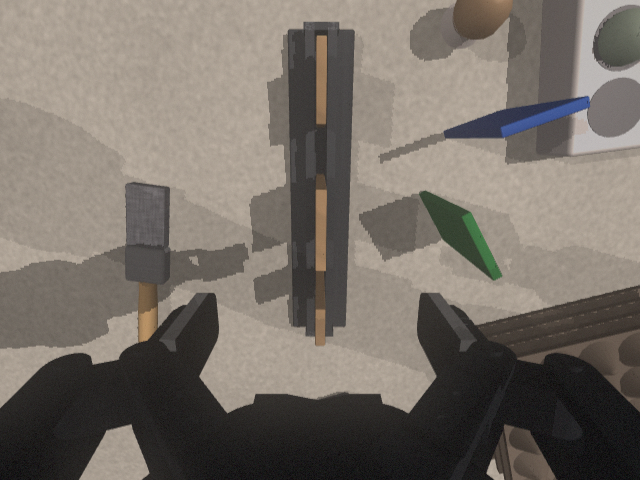

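Wrist view: the large plate's top edge is a vertical strip at about (321, 190–271). It lies on the jaw centre line (column 320) and is aligned with the tool. I'll check its position from this view and finish centring.

```bash
python3 -c "
from h import *
P=ray('wrist',[(315.5,190),(326.5,190),(326.5,271),(315.5,271)],.122,'1'); print(P.mean(0),P)
rel(list(P.mean(0)[:2])+[.085],-7.1)
rel([.5357,-.1660,.085],-7.1)
"
```

```text
[ 0.53752121 -0.16534886  0.122     ] [[ 0.5376019  -0.13540354  0.122     ]
 [ 0.54505421 -0.13638857  0.122     ]
 [ 0.53770865 -0.19532937  0.122     ]
 [ 0.52972011 -0.19427397  0.122     ]]
 shift mm [  8.5   3.4 125.2] rot deg [-0.04  0.07 -0.52]
 shift mm [  7.6   1.7 125.2] rot deg [-0.04  0.07 -0.52]
```

```bash
python3 -m crank '[8,2.5,0,0,0,-0.5, 8,2.5,20,0,0,-0.5, 8,2.5,45,0,0,-0.5, 8,2.5,70,0,0,-0.5, 8,2.5,95,0,0,-0.5, 8,2.5,115,0,0,-0.5, 8,2.5,125,0,0,-0.5, 8,2.5,125,0,0,-0.5]' 0 40; python3 -c "
from h import *
rel([.5365,-.1657,.085],-7.1)
c=bot.camera('wrist'); cv2.imwrite('pics/wrist2.png',c['color'])"
```

```text
t: 2.65
ee_pos: [0.5367, -0.1634, 0.0842]
tcp_rot: [-0.001, 0.749, 0.663, -0.001]
contact_force: [-0.0, 0.1, 0.8]
width: 0.0856
 shift mm [-2.3  0.1 -0.8] rot deg [-0.13 -0.02  0.15]
```

View pics/wrist2.png

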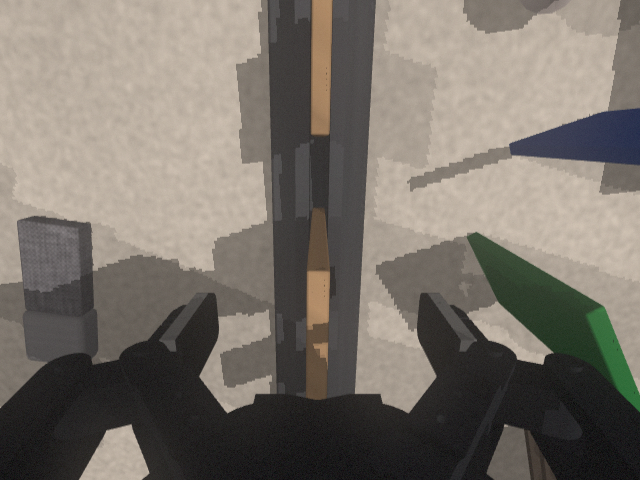

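The plate's top edge (columns 307–330, from row 270) lies between the pads and centred. The green decoy is clear of the right finger. Closing now.

```bash
python3 -m crank '[-2,0,0,0,0,0, -2,0,0,0,0,0, -2,0,0,0,0,0, -2,0,0,0,0,0, -2,0,0,0,0,0, -2,0,0,0,0,0, -2,0,0,0,0,0, -2,0,0,0,0,0]' 255 40; python3 -m crank '[-2,0,0,0,0,0, -2,0,0,0,0,0]'
```

```text
t: 3.5
ee_pos: [0.5375, -0.1653, 0.0855]
tcp_rot: [0.0, 0.748, 0.663, 0.0]
contact_force: [-0.8, 0.1, 4.4]
width: 0.0074
t: 3.7
ee_pos: [0.5376, -0.1671, 0.0856]
tcp_rot: [0.0, 0.748, 0.663, 0.0]
contact_force: [0.3, 1.7, 3.4]
width: 0.0076
```

Gripped at 7.6 mm. Lifting straight up.

```bash
python3 -m crank '[0,0,-10,0,0,0, 0,0,-30,0,0,0, 0,0,-60,0,0,0, 0,0,-95,0,0,0, 0,0,-130,0,0,0, 0,0,-160,0,0,0, 0,0,-180,0,0,0, 0,0,-180,0,0,0]'; python3 -c "
from h import *
c=bot.camera('side'); cv2.imwrite('pics/side3.png',c['color'])
rel([.5915,.2453,.265],7.6)"
```

```text
t: 4.5
ee_pos: [0.5385, -0.1681, 0.2687]
tcp_rot: [0.003, 0.749, 0.663, 0.001]
contact_force: [-0.3, -1.4, -0.4]
width: 0.0077
 shift mm [416.7   3.7   1. ] rot deg [  0.12   0.09 -14.54]
```

View pics/side3.png

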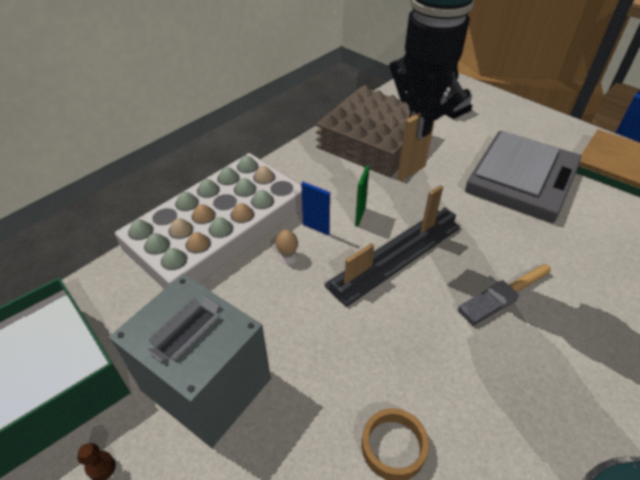

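The plate (413,150) is held upright, and the short (359,262) and narrow (432,210) tallies still stand. Carrying it to the slot.

```bash
python3 -m crank '[15,0,0,0,0,-0.5, 40,0,0,0,0,-1.4, 75,1,0,0,0,-2.6, 115,1,0,0,0,-4, 155,1,0,0,0,-5.4, 195,2,0,0,0,-6.8, 235,2,0,0,0,-8.2, 275,2,0,0,0,-9.6]';  python3 -c "
from h import *
rel([.5915,.2453,.265],7.6)"
```

```text
t: 5.35
ee_pos: [0.5709, 0.108, 0.2636]
tcp_rot: [-0.001, 0.689, 0.724, -0.001]
contact_force: [0.7, 0.2, -0.2]
width: 0.0077
 shift mm [136.1  27.3  -1.5] rot deg [-0.18 -0.02 -4.77]
```

```bash
python3 -m crank '[35,7,-2,0,0,-1.3, 70,14,-2,0,0,-2.5, 100,20,-2,0,0,-3.6, 122,25,-2,0,0,-4.5, 132,27,-2,0,0,-4.8, 136,27,-2,0,0,-4.8, 136,27,-2,0,0,-4.8, 136,27,-2,0,0,-4.8]';  python3 -c "
from h import *
rel([.5915,.2453,.265],7.6)
for n in ['wrist','top','side']:
    c=bot.camera(n); cv2.imwrite(f'pics/{n}4.png',c['color']); np.savez(f'pics/{n}4.npz',mtx=c['mtx'],view=c['view'])
a=cv2.imread('pics/side4.png')[170:410,60:320]; b=cv2.imread('pics/top4.png')[150:310,50:210]
cv2.imwrite('pics/c5.png',np.hstack([cv2.resize(a,(390,360)),cv2.resize(b,(360,360))]))"
```

```text
t: 6.15
ee_pos: [0.5929, 0.241, 0.2669]
tcp_rot: [0.0, 0.66, 0.751, -0.001]
contact_force: [-0.0, -0.1, -0.8]
width: 0.0078
 shift mm [ 4.4 -0.8  1.9] rot deg [-0.04  0.07 -0.21]
```

View pics/c5.png

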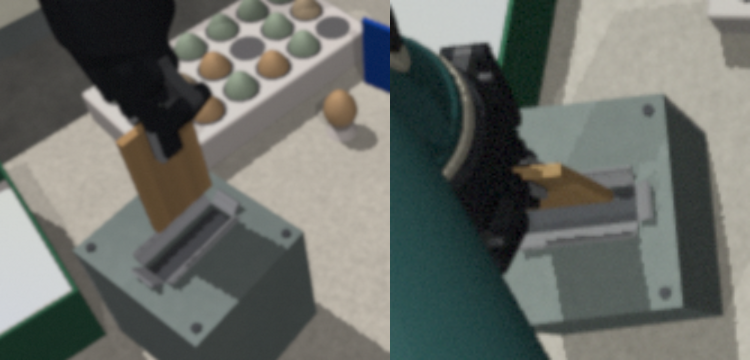

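View pics/wrist4.png

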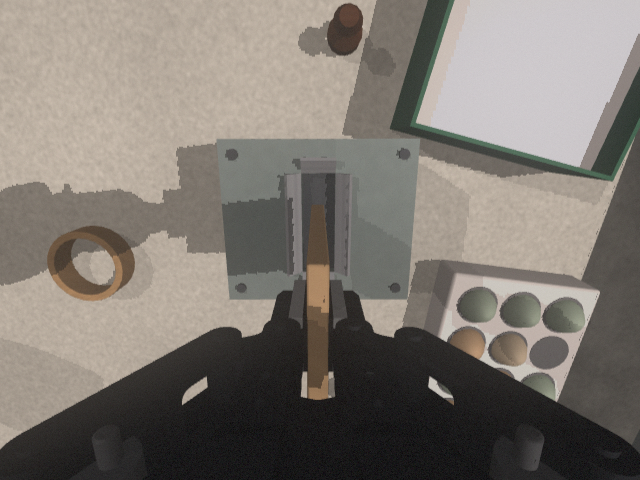

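The plate hangs over the slot: wrist view plate at column 318, slot centre at about 319. I'll check its bottom edge against the slot numerically, in the tool axes.

```bash
python3 - <<'E'
from h import *
s=bot.get_state(); print(s['ee_pos'])
zb=s['ee_pos'][2]+.0364-.110
P=ray('side',[(168.7,323.3),(200,296.7)],zb,'4'); print('bottom near-face corners',P, P.mean(0),np.linalg.norm(P[0]-P[1]))
# top corners of plate along y from wrist: near end row 265 ; bottom end (far) row 205
print(ray('wrist',[(310,265),(328,265)],s['ee_pos'][2]+.0364,'4'), ray('wrist',[(309.5,205),(326,205)],zb,'4'))
W=ray('wrist',[(232,154),(404,154),(394,287.5),(240.5,287.5)],.15,'4'); print('screws',W.mean(0))
rel([.5915,.2453,.20],7.6)
a=cv2.imread('pics/side4.png')[220:370,110:260]; cv2.imwrite('pics/c6.png',cv2.resize(a,None,fx=4,fy=4,interpolation=cv2.INTER_CUBIC))
E
```

```text
[0.59310344 0.24117055 0.26736404]
bottom near-face corners [[0.58329694 0.26488522 0.19376404]
 [0.58769591 0.21462718 0.19376404]] [0.58549643 0.2397562  0.19376404] 0.05045018478047619
[[0.58725072 0.27066873 0.30376404]
 [0.5932275  0.27144313 0.30376404]] [[0.58470201 0.26959302 0.19376404]
 [0.59529566 0.27096555 0.19376404]]
screws [0.59301375 0.24639311 0.15      ]
 shift mm [ 4.3 -1.1 67.4] rot deg [ 0.01  0.04 -0.22]
```

View pics/c6.png

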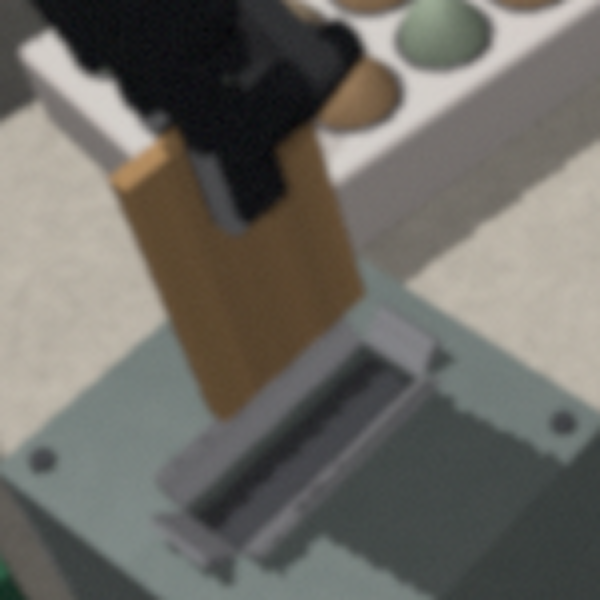

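The plate needs about +5 mm along tool x. Across the slot it is within 2 mm. Lowering the edge into the slot first.

```bash
python3 -m crank '[5,0,0,0,0,0, 5,0,5,0,0,0, 5,0,15,0,0,0, 5,0,26,0,0,0, 5,0,36,0,0,0, 5,0,44,0,0,0, 5,0,48,0,0,0, 5,0,48,0,0,0]';  python3 -c "
from h import *
rel([.592,.2457,.166],7.6)
c=bot.camera('side'); cv2.imwrite('pics/c7.png',cv2.resize(c['color'][220:370,110:260],None,fx=4,fy=4,interpolation=cv2.INTER_CUBIC))"
```

```text
t: 7.1
ee_pos: [0.5918, 0.2473, 0.2184]
tcp_rot: [-0.0, 0.659, 0.752, -0.001]
contact_force: [1.4, 0.2, -0.0]
width: 0.0074
 shift mm [-1.6  0.  52.4] rot deg [-0.08  0.01 -0.11]
```

View pics/c7.png

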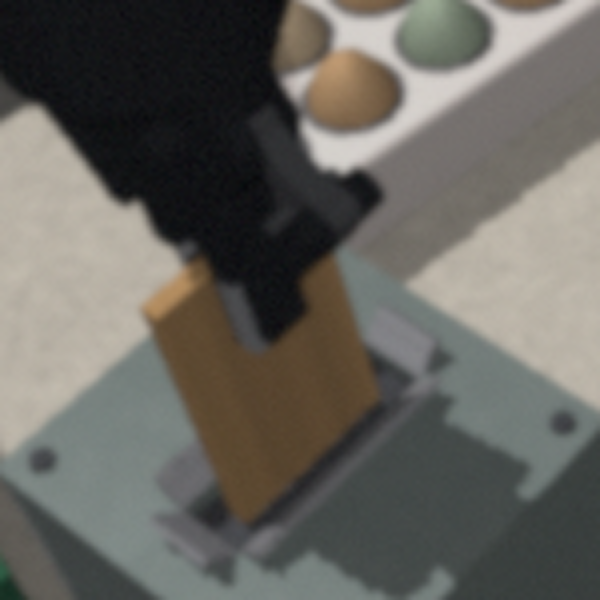

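The edge has entered the slot cleanly and centred: the bottom runs (245,520)–(380,400) in the crop, with no contact force. Pushing past the flap.

```bash
python3 -m crank '[-1,0,6,0,0,0, -1,0,14,0,0,0, -1,0,22,0,0,0, -1,0,30,0,0,0, -1,0,38,0,0,0, -1,0,45,0,0,0, -1,0,51,0,0,0, -1,0,52,0,0,0]';  python3 -m crank '[0,0,0,0,0,0, 0,0,0,0,0,0]'; python3 -c "
from h import *
c=bot.camera('side'); cv2.imwrite('pics/c8.png',cv2.resize(c['color'][220:370,110:260],None,fx=4,fy=4,interpolation=cv2.INTER_CUBIC))"
```

```text
t: 7.95
ee_pos: [0.5918, 0.2462, 0.166]
tcp_rot: [-0.0, 0.659, 0.752, -0.001]
contact_force: [-0.6, 0.3, -1.3]
width: 0.0076
t: 8.15
ee_pos: [0.5919, 0.2464, 0.1672]
tcp_rot: [-0.0, 0.659, 0.752, -0.0]
contact_force: [-1.8, -0.8, -0.6]
width: 0.0077
```

View pics/c8.png

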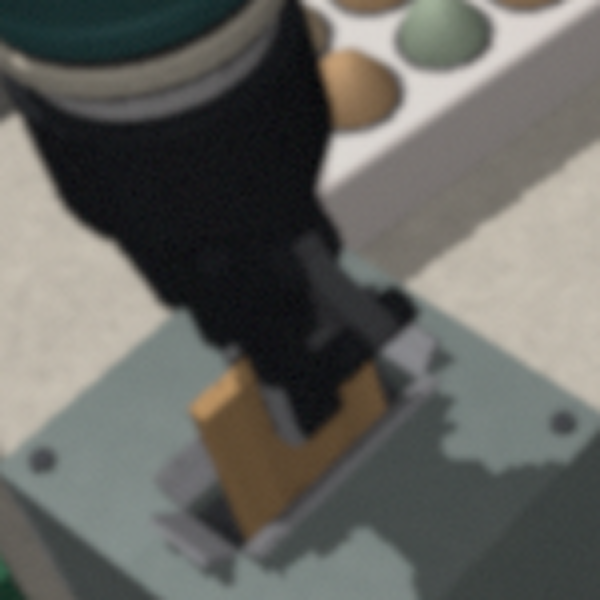

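```bash
python3 - <<'E'
from h import *
p=crop([(190,412),(240,362)],110,220)
# expected end-edge corners of the top face: centre + 30mm along slot +y, +-4mm
a=np.radians(7.6); ex=np.array([np.cos(a),np.sin(a)]); ey=np.array([-np.sin(a),np.cos(a)])
c=np.array([.5919,.246]); print('expected',c+.03*ey-.004*ex,c+.03*ey+.004*ex)
for z in (.196,.2036,.211,.218): print(z,ray('side',p,z,'4')[:,:2].round(4).tolist())
E
```

```text
expected [0.58396745 0.27520744] [0.59189717 0.27626549]
0.196 [[0.5927, 0.2744], [0.5969, 0.2534]]
0.2036 [[0.587, 0.276], [0.5912, 0.2554]]
0.211 [[0.5815, 0.2776], [0.5856, 0.2573]]
0.218 [[0.5763, 0.279], [0.5804, 0.259]]
```

The top corner matches z ≈ 0.204–0.207, so there was little slip and the plate is 53–56 mm in. I'll go 4 mm deeper for margin, then release.

```bash
python3 -m crank '[0,0,2,0,0,0, 0,0,4,0,0,0, 0,0,4,0,0,0]'; python3 -m crank '[0,0,0,0,0,0, 0,0,0,0,0,0, 0,0,0,0,0,0, 0,0,0,0,0,0, 0,0,0,0,0,0, 0,0,0,0,0,0]' 100; python3 -c "
from h import *
c=bot.camera('side'); cv2.imwrite('pics/c9.png',cv2.resize(c['color'][220:370,110:260],None,fx=4,fy=4,interpolation=cv2.INTER_CUBIC))"
```

```text
t: 8.5
ee_pos: [0.5925, 0.2465, 0.1632]
tcp_rot: [0.0, 0.659, 0.752, 0.0]
contact_force: [-0.5, -0.0, -1.1]
width: 0.0076
t: 9.1
ee_pos: [0.5923, 0.2465, 0.1633]
tcp_rot: [0.0, 0.659, 0.752, 0.0]
contact_force: [1.0, -0.6, 0.2]
width: 0.0522
```

View pics/c9.png

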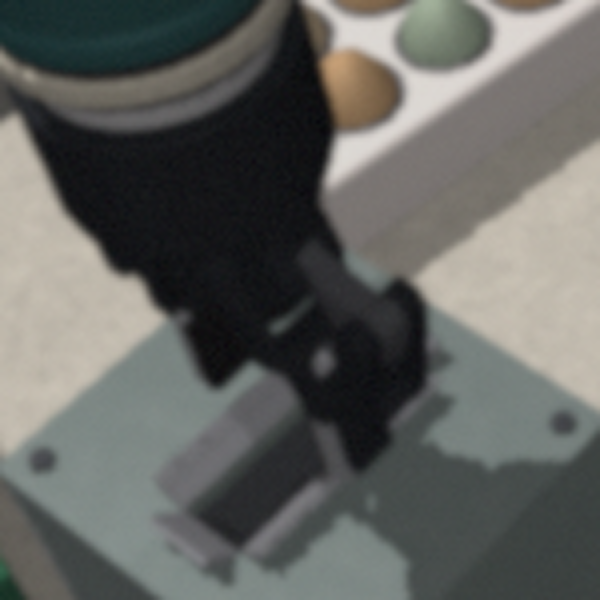

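The plate has gone from the slot opening: it dropped in. Retreating upward, then a final look.

```bash
python3 -m crank '[0,0,-15,0,0,0, 0,0,-40,0,0,0, 0,0,-70,0,0,0, 0,0,-95,0,0,0, 0,0,-110,0,0,0, 0,0,-110,0,0,0]'; python3 -m crank '[-40,0,0,0,0,0, -80,0,0,0,0,0, -120,0,0,0,0,0, -140,0,0,0,0,0, -140,0,0,0,0,0, -140,0,0,0,0,0]'; python3 -c "
from h import *
for n in ['wrist','side','top']:
    c=bot.camera(n); cv2.imwrite(f'pics/{n}10.png',c['color'])
a=cv2.imread('pics/side10.png')[160:420,90:480]; cv2.imwrite('pics/c10.png',cv2.resize(a,(780,520)))"
```

```text
t: 9.75
ee_pos: [0.5933, 0.2473, 0.2764]
tcp_rot: [0.001, 0.659, 0.752, 0.002]
contact_force: [-0.3, 0.6, 0.0]
width: 0.0518
t: 10.35
ee_pos: [0.6099, 0.1079, 0.2722]
tcp_rot: [-0.001, 0.66, 0.752, -0.0]
contact_force: [-0.3, 0.9, -0.3]
width: 0.0522
```

View pics/c10.png

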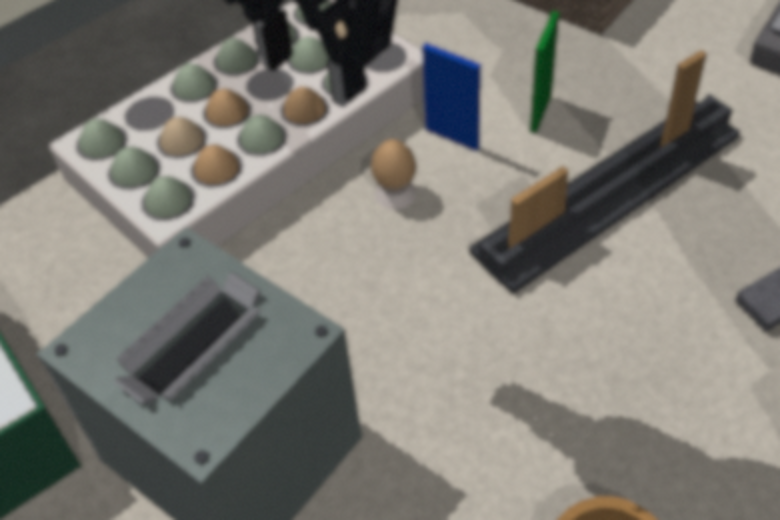

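View pics/wrist10.png

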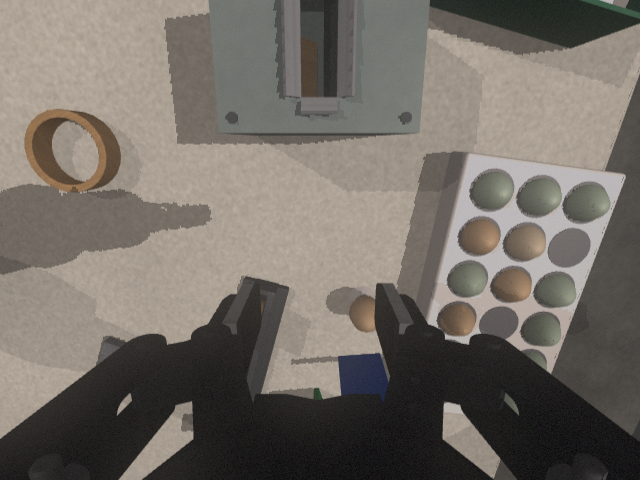

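```bash
python3 -c "
import cv2,numpy as np
a=cv2.imread('pics/top10.png')[200:285,90:180]; b=cv2.imread('pics/wrist10.png')[0:120,270:370]
g=lambda i:cv2.resize(np.clip(i.astype(float)*1.8,0,255).astype('uint8'),(390,390),interpolation=cv2.INTER_CUBIC)
cv2.imwrite('pics/c11.png',np.hstack([g(a),g(b)]))"
```

```text
(no output)
```

View pics/c11.png

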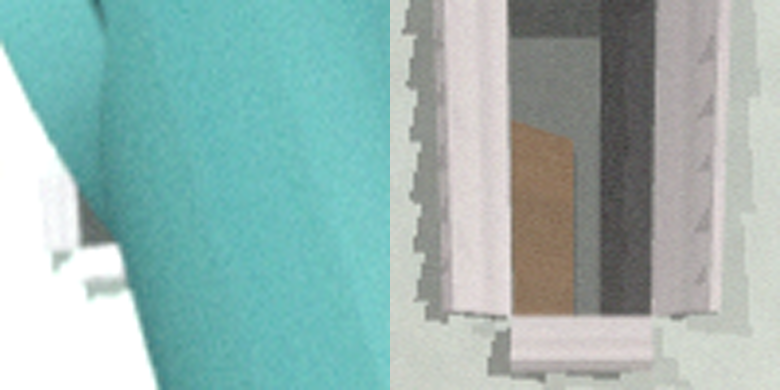

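View pics/top10.png

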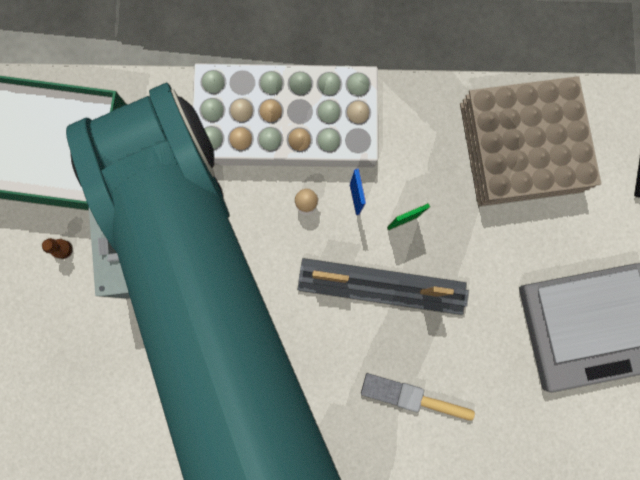

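The wrist crop shows the plate lying low in the box beside the open flap. The top view shows short at (330,277) and narrow at (437,291), where they started. The gripper is clear, so I'm handing in.

```bash
python3 -c "
from h import *
s=bot.get_state(); print(s['t'],s['contact_force'],s['width']); print(bot.close_job())"
```

```text
10.5 [-0.29452187  0.01656674 -0.10019642] 0.05177965271621012
the job is handed in; nothing more can be done
None
```

The large tally is in the tally box, and I handed the job in at 10.5 s of the 42 s allowed. It was the middle plate in the rack. I gripped it near its top at 40 N, pushed it about 57–60 mm into the slot past the flap, released it, and it dropped inside.

**Last checks**
- **Large tally:** the wrist picture shows it low inside the box, apparently lying on the floor beside the open flap. I judged its depth by eye and did not measure it. The top camera could not confirm it because the arm blocked its view of the slot.
- **Short and narrow tallies:** both still stand in the rack at their starting pixels, (330,277) and (437,291) in the top view.
- **Gripper:** it was clear of everything, with about 0.3 N on the force reading.

One slip: while gripping, I repeated a 2 mm shift, which moved the held plate about 2 mm along the groove. I saw no effect on the other tallies. The cameras also differed by up to about 3 mm on the slot position, which was within the slot's clearance.

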